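# Back the indexing dial off by one notch

## Robot

A 7-joint arm with a two-finger parallel gripper is mounted at the origin on the work surface. World frame = base frame: x ahead of the robot, y to its left, z up, the work surface at z = 0. Lengths are in m, angles in rad, forces in N, time in s.
With the tool pointing down it reaches from about 0.4 to 0.85 m from the base axis. Payload 4.5 kg.
Tool frame: the origin (TCP) lies midway between the tips of the shut fingers; the grasp point (between the pads) lies 19 mm behind it; z points along the fingers, y is the line along which they close (so a half turn about z gives the same grasp; the last joint's range is limited). The gripper opens to 88 mm and grips with 3 to 60 N. Pads are 18 mm wide; open, the fingers measure 123 mm over their backs; the gripper's body (75 mm by 187 mm) begins 45 mm behind the grasp point.
Start: joints at [-1.071, 0.689, -0.195, 1.565, 0.157, 0.902, -0.215], TCP at [0.281, 0.558, 0.239] pointing down, gripper open.
Joint ranges: [-3.01, 3.01], [-0.46, 2.08], [-1.47, 1.51], [0.13, 2.56], [-1, 4.14], [0.04, 2.09], [-2.66, 2.66]. Speed limits (rad/s): [2.57, 2.57, 3.14, 3.14, 3.14, 3.14, 3.14].

## Interface

Orientations are given as a unit quaternion [x, y, z, w].
In Python, from plant import * gives the robot as it stands.
- The arm moves only by the tool send_rows, never from a script. Its argument "targets" is a list of rows, each a list of 2 entries, a list of its own where there are three numbers: the shift along the tool's x, y, z in units of 0.3 m (1.0 is 0.3 m), then the turn, a rotation vector about the tool's x, y, z in units of pi rad (1.0 is pi rad). A call has 1 to 12 rows; each row is the pose to reach, as a shift and turn from the pose commanded when the call began, along the tool's axes at that moment, turning the shorter way round; what a row does not reach only later rows make up. A row lasts 1/8 s, in which the tool goes at most 62.5 mm and 10.7 degrees, less where a joint would pass 70% of its speed; a pose out of reach is approached as far as the arm can. A call with a number of a shift or a turn outside -1 to 1 is refused whole. A call with a gripper value outside its range is refused whole. "fingers" is the opening, from 0 (shut) to 1 (fully open), set as the call begins (left out, the last holds). The fingers move at their own pace and stop on an object; "newtons" is the grip in N (left out, the last holds). Time passes only in rows, so rows that repeat a pose let the fingers close. It gives the time, the measured TCP pose, the force, the opening and the grip force at its end, in the units of the state.
- get_state(): the state, without advancing time (a new reading comes with each control period).
- snapshot(name): name is "side" or "top" or "wrist"; returns a dict with "img" (400x640x3 uint8, blue, green, red), "fx", "fy", "cx", "cy" (pixels), "cam_to_world" (4x4, takes a point from camera to world coordinates); the wrist camera has in their place "T_tool_cam" (4x4, takes a point from camera to tool coordinates, whose origin is the TCP and whose axes are the flange's). Camera axes: x right, y down, z forward; pixel columns grow to the right and rows downward; lengths in m; the calibration is good to about 2 mm. The wrist camera is an equidistant fisheye: a pixel r from the principal point sees the ray r / f radians off the axis. A picture is of the moment at which its call begins: read the wrist's pose just before it. There is no depth.
- finish_job(): hands the job in; it is judged then, once.
The state is a dict: "clock": time; "q": joint angles; "qd": joint speeds; "joint_torque": joint torques, N m; "tool_pos": TCP position; "eef_rot": TCP orientation; "contact_force": force on the tool from outside, world axes, zero at the start; "moment": the same for the moment, N m; "opening": opening from 0.0 (shut) to 1.0 (fully open); "finger_force": force on a finger pad.
Only numpy, scipy, OpenCV 4.12 (cv2) and the standard library are available. Lean on these libraries where they do the work, as an engineer would, in place of code of your own. Each camera call takes 0.05 s, during which the arm holds its last target. There are 200 camera calls.

## Task

The indexing dial has been clicked one station too far: with a fingertip, lift the ratchet pawl by its upright tab until it tips back and stays open, then push the dial backward (clockwise seen from above) by one notch by its pegs, and tip the pawl shut again so that it drops fully home between the teeth. Only push, gently, and pick nothing up: the loudspeaker drivers ride along in their nests and must stay seated there, and nothing else on the bench is to be disturbed.

Things in the scene. Friction and masses are not known exactly. Their poses are not given: they have to be found in the camera images.
- fixture: Steel base plate of the indexing fixture, 200 x 200 x 12 mm, fixed to the bench (it may stand anywhere and be turned). Origin: centre of its underside, on the dial's vertical axis; z up. Its +y axis points from the dial's axis to the pawl.
- dial (a joint): Turn of the grey metal dial (230 mm across, top face 34 mm above the bench) about its upright axis, rad; grows counter-clockwise from above (forward), falls clockwise (backward). Within 0.06 of 0 at the start; one notch is 0.5236 rad. The pawl goes fully down with the dial within about 0.1 of 0, -0.5236, ... Stiff bearing (0.1 N m): it stays where it is left.
- dial_rim (a point): Point on the dial's axis, 46 mm above the bench, level with the crests of its 12 ratchet teeth. They stand 12 mm high on the dial's top face, between 92 and 115 mm from the axis, upright on their clockwise side (which the pawl's nose blocks) and sloping on the other; 30 mm gaps between them.
- pawl (a joint): Turn of the steel pawl about its level pivot, rad: 0 = fully down, its 8 mm wide nose sunk between two teeth; grows as the nose lifts and the finger tab leans outward; 0.64 = fully back against its stop. The nose clears the teeth from about 0.3. Short of about 0.37 it falls shut by its own weight, beyond that it falls back and stays open. It takes under 2 N at the tab.
- pawl_pivot (a point): Middle of the pawl's level pivot, 147 mm from the dial's axis, 50 mm above the bench, fixed to the base. The pivot lies along the base's x axis. The pawl's arm (12 mm wide, 8 mm thick, its top 58 mm above the bench when down) reaches 51 mm from it towards the dial's axis.
- tab_top (a point): Middle of the top edge of the pawl's upright finger tab, a steel plate 34 mm wide (along the pivot), 8 mm thick (across it). With the pawl down the tab stands upright from 58 to 120 mm above the bench, its middle plane 2 mm nearer the dial's axis than the pivot. Fully back, its top edge lies about 40 mm outside the pivot and about 107 mm above the bench.
- peg_a (a point): Centre of the top of push peg a: one of three upright steel pegs on the dial, 12 mm across, 50 mm tall (top 84 mm above the bench), 72 mm from the dial's axis, 120 degrees apart. This one starts on the side away from the pawl.
- peg_b (a point): Centre of the top of push peg b: one of three upright steel pegs on the dial, 12 mm across, 50 mm tall (top 84 mm above the bench), 72 mm from the dial's axis, 120 degrees apart.
- peg_c (a point): Centre of the top of push peg c: one of three upright steel pegs on the dial, 12 mm across, 50 mm tall (top 84 mm above the bench), 72 mm from the dial's axis, 120 degrees apart.
- nest_a (a point): Centre of the floor of nest a on the dial's top face, 55 mm from the axis: a black ring 48 mm wide inside, 54 mm outside, 6 mm high. It turns with the dial.
- nest_b (a point): Centre of the floor of nest b on the dial's top face, 55 mm from the axis: a black ring 48 mm wide inside, 54 mm outside, 6 mm high. It turns with the dial.
- nest_c (a point): Centre of the floor of nest c on the dial's top face, 55 mm from the axis: a black ring 48 mm wide inside, 54 mm outside, 6 mm high. It turns with the dial.
- driver_a: Small loudspeaker driver lying loose, magnet up, in nest a: flange 40 mm across, magnet 27 mm across, 21 mm tall (top 55 mm above the bench). Origin: centre of its underside.
- driver_b: Small loudspeaker driver lying loose, magnet up, in nest b: flange 40 mm across, magnet 27 mm across, 21 mm tall (top 55 mm above the bench). Origin: centre of its underside.
- driver_c: Small loudspeaker driver lying loose, magnet up, in nest c: flange 40 mm across, magnet 27 mm across, 21 mm tall (top 55 mm above the bench). Origin: centre of its underside.
- spare_driver: The same kind of driver, on the bench beside the pawl. Origin: centre of its underside. To be left alone.
- tape_roll: Cardboard roll core lying flat, 68 mm across, 24 mm tall. Origin: centre of its underside. To be left alone.
- screwdriver: Screwdriver lying on the bench on the side away from the pawl. To be left alone.
- jar: Small amber glass jar, 50 mm across, 55 mm tall. Origin: centre of its underside. To be left alone.
- glue_bottle: White bottle, 44 mm across, 120 mm tall. Origin: centre of its underside. To be left alone.
Mind the look-alikes: they are no part of the job. What is shaped like the driver_c but brown or pink is not meant.

How it is judged:
By the outcome, as a careful person would: the job done as asked, in the order asked, and still so for the second after the job is handed in, with the robot touching nothing.
It also fails if it takes over 54 s, if anything falls off the work surface, if the arm or the gripper's body presses on something with over 40 N, if the wrist force passes 120 N, or if a joint passes its speed limit or range.

## Working session

There is one attempt and no reset: what is moved stays moved. The work goes in short steps, Python scripts to look and compute and a tool call to move; the robot and the scene stay as the last step left them, time stands still between calls to the robot, and variables do not carry over. Pictures are saved under pics/ and viewed, at most 10 in all, crops included, and the job is handed in when it is done.

Besides the shell and the picture viewer there is one more tool, called after "Emit:" by a JSON object that holds its "method" and its "body". send_rows: Moves the arm, as the interface text tells. Its arguments: {"type":"object","properties":{"targets":{"type":"array"},"fingers":{"type":"number"},"newtons":{"type":"number"}},"required":["targets"]}

```bash
mkdir -p pics; cat > h.py <<'E'
from plant import *
import numpy as np, cv2
from scipy.spatial.transform import Rotation as R
E
python3 - <<'E'
from h import *
s=get_state();print({k:np.round(v,3) for k,v in s.items()})
for n in("top","side"):
    d=snapshot(n);cv2.imwrite(f"pics/{n}0.png",d["img"]);print(n,d["fx"],d["cx"],d["cy"],np.round(d["cam_to_world"],3).tolist())
E
```

```text
{'clock': np.float64(0.0), 'q': array([-1.071,  0.69 , -0.195,  1.566,  0.157,  0.902, -0.215]), 'qd': array([ 0.001,  0.002, -0.001, -0.   ,  0.   ,  0.001,  0.   ]), 'joint_torque': array([ 0.0000e+00, -5.2755e+01, -1.2660e+00, -1.5343e+01, -5.3000e-02,
        6.0000e-03,  0.0000e+00]), 'tool_pos': array([0.28 , 0.558, 0.238]), 'eef_rot': array([ 0.231,  0.973, -0.001, -0.   ]), 'contact_force': array([-0.602,  0.117, -0.412]), 'moment': array([ 0.019,  0.009, -0.01 ]), 'finger_force': np.float64(0.0), 'opening': np.float64(0.997)}
top 430.8313837822685 326.4876485910558 203.0927074968765 [[0.003, -0.993, 0.118, 0.445], [-1.0, -0.004, -0.005, 0.107], [0.006, -0.118, -0.993, 1.186], [0.0, 0.0, 0.0, 1.0]]
side 461.5296069872923 325.47138190699405 202.539722733429 [[0.976, -0.119, 0.182, 0.335], [-0.217, -0.578, 0.786, -0.889], [0.012, -0.807, -0.59, 0.826], [0.0, 0.0, 0.0, 1.0]]
```

View pics/top0.png

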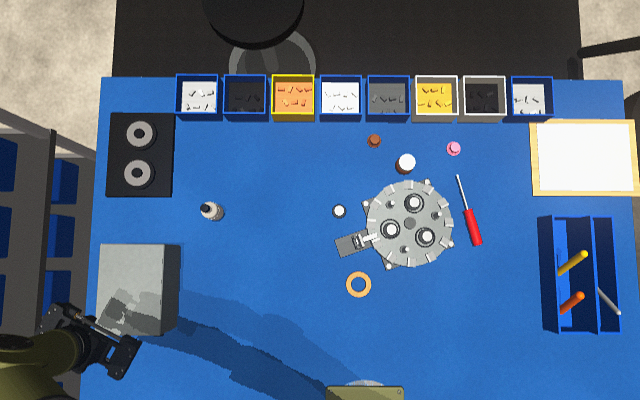

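View pics/side0.png

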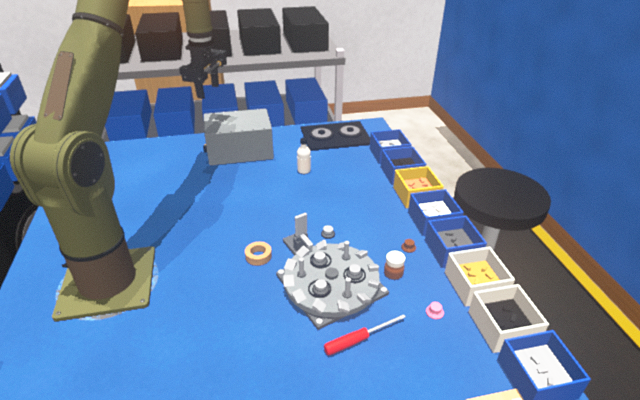

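The top view shows the dial at (410,223), the pawl and tab at (350,243) and the spare driver at (339,211). The tape is at (358,284), the jar at (405,163), and the brown and pink look-alikes at (374,140) and (453,148). In the side view the tab is at (301,225) and the dial at (332,278). Next I'll check the choice in close crops.

```bash
python3 - <<'E'
import cv2
a=cv2.imread("pics/top0.png")[172:277,325:465];cv2.imwrite("pics/tc.png",cv2.resize(a,None,fx=5.5,fy=5.5,interpolation=cv2.INTER_CUBIC))
a=cv2.imread("pics/side0.png")[205:330,265:395];cv2.imwrite("pics/sc.png",cv2.resize(a,None,fx=4.8,fy=4.8,interpolation=cv2.INTER_CUBIC))
E
```

```text
(no output)
```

View pics/tc.png

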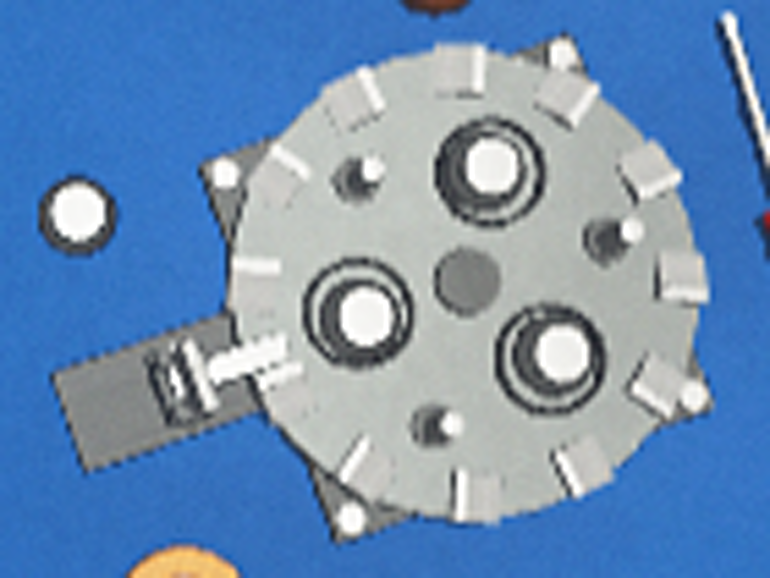

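View pics/sc.png

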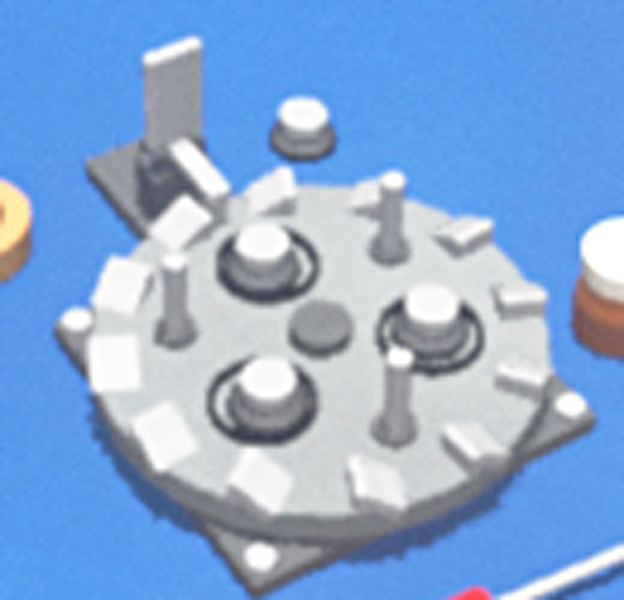

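In the top crop:
- The peg tops are at (373,168), (632,230) and (453,423).
- The base screws are at (227,173), (563,53), (692,396) and (351,520).
- The tab's top edge runs from (187,342) to (208,408), and the arm runs right from it.

In the side crop the peg tops are at (391,180), (175,260) and (399,355), and the tab's top edge runs (147,52)–(199,41). I'll triangulate these.

```bash
cat >> h.py <<'E'
def ray(d,u,v):
    T=d["cam_to_world"];r=T[:3,:3]@[(u-d["cx"])/d["fx"],(v-d["cy"])/d["fy"],1];return T[:3,3],r/np.linalg.norm(r)
def onz(d,p,z):
    o,r=ray(d,*p);return o+r*(z-o[2])/r[2]
def tri(a,p,b,q):
    o1,r1=ray(a,*p);o2,r2=ray(b,*q);k=np.linalg.lstsq(np.c_[r1,-r2],o2-o1,rcond=None)[0]
    A=o1+k[0]*r1;B=o2+k[1]*r2;return (A+B)/2,np.linalg.norm(A-B)
tc=lambda x,y:(325+(x+.5)/5.5-.5,172+(y+.5)/5.5-.5)
sc=lambda x,y:(265+(x+.5)/4.8-.5,205+(y+.5)/4.8-.5)
E
python3 - <<'E'
from h import *
t=snapshot("top");s=snapshot("side");np.set_printoptions(precision=4,suppress=True)
P=[]
for a in[(373,168),(632,230),(453,423)]: P.append(onz(t,tc(*a),.084))
P=np.array(P);print("pegs top",P,[np.linalg.norm(P[i]-P[i-1]) for i in range(3)])
c1=P.mean(0)
Q=np.array([onz(s,sc(*a),.084) for a in[(391,178),(399,355),(175,260)]]);print("pegs side",Q,"c",c1,Q.mean(0))
S=np.array([onz(t,tc(*a),.014) for a in[(227,173),(563,53),(692,396),(351,520)]]);print("screws c",S.mean(0),S)
e=S-S.mean(0);print("sq ang",[np.degrees(np.arctan2(v[1],v[0])) for v in e],np.linalg.norm(e,axis=1))
S2=np.array([onz(s,sc(*a),.014) for a in[(76,320),(571,404),(261,556)]]);print("screws side c2",(S2[0]+S2[1])/2,S2)
for a,b in[((187,342),(199,41)),((208,408),(147,52)),((197.5,375),(173,46))]:
    print("tab",tri(t,tc(*a),s,sc(*b)),onz(t,tc(*a),.12),onz(s,sc(*b),.12))
c=(c1+Q.mean(0))/2
for p in (P+Q[[0,1,2]])/2: print("peg ang",np.degrees(np.arctan2(*(p-c)[1::-1])),np.linalg.norm((p-c)[:2]))
for n,a,z in[("spare",(78,212),.021),("jar",(435,-5),.05)]:print(n,onz(t,tc(*a),z))
print("tape",onz(t,(358.5,284.5),.024),"hub",onz(t,tc(467,282),.04))
E
```

```text
pegs top [[ 0.5793 -0.0689  0.084 ]
 [ 0.5505 -0.1897  0.084 ]
 [ 0.4604 -0.1042  0.084 ]] [np.float64(0.1239494508460413), np.float64(0.12419574224975262), np.float64(0.12420388508406602)]
pegs side [[ 0.578  -0.0678  0.084 ]
 [ 0.5501 -0.1893  0.084 ]
 [ 0.4598 -0.105   0.084 ]] c [ 0.5301 -0.121   0.084 ] [ 0.5293 -0.1207  0.084 ]
screws c [ 0.5301 -0.1216  0.014 ] [[ 0.585  -0.0072  0.014 ]
 [ 0.6463 -0.1764  0.014 ]
 [ 0.4751 -0.2359  0.014 ]
 [ 0.414  -0.0667  0.014 ]]
sq ang [np.float64(64.34668887695402), np.float64(-25.261578518175398), np.float64(-115.69397902625626), np.float64(154.70446694601625)] [0.1268 0.1285 0.1269 0.1284]
screws side c2 [ 0.5296 -0.1192  0.014 ] [[ 0.4138 -0.0649  0.014 ]
 [ 0.6454 -0.1735  0.014 ]
 [ 0.4756 -0.2341  0.014 ]]
tab (array([0.4958, 0.0215, 0.1175]), np.float64(9.600501961572922e-05)) [0.4958 0.0217 0.12  ] [0.4952 0.0183 0.12  ]
tab (array([0.4665, 0.0126, 0.1216]), np.float64(0.0005210255025839302)) [0.4663 0.0124 0.12  ] [0.467  0.0145 0.12  ]
tab (array([0.4811, 0.017 , 0.1198]), np.float64(0.0001954037955646867)) [0.481  0.0171 0.12  ] [0.4812 0.0168 0.12  ]
peg ang 46.991853503560826 0.07173655645018175
peg ang -73.27244028853816 0.07171561755929458
peg ang 166.87426944857006 0.07143936747409053
spare [0.5645 0.0673 0.021 ]
jar [ 0.6685 -0.1059  0.05  ]
tape [0.3657 0.015  0.024 ] hub [ 0.5291 -0.1207  0.04  ]
```

```bash
cat >> h.py <<'E'
C=np.array([.5298,-.1208]);A=np.radians(109.5);U=np.array([np.cos(A),np.sin(A)])
def rel(xyz,yaw):   # tool pointing down, tool x at yaw deg -> shift, turn in the units of the rows
    s=get_state();r=R.from_quat(s["eef_rot"]);y=np.radians(yaw)
    g=R.from_matrix(np.c_[[np.cos(y),np.sin(y),0],[np.sin(y),-np.cos(y),0],[0,0,-1]])
    print(np.round(s["tool_pos"],4),"->",np.round(xyz,4),"shift",np.round(r.inv().apply(np.array(xyz)-s["tool_pos"])/.3,3),"turn",np.round((r.inv()*g).as_rotvec()/np.pi,3))
E
python3 - <<'E'
from h import *
rel([*(C+.120*U),.20],109.5)
E
```

```text
[0.2806 0.5581 0.2382] -> [ 0.4897 -0.0077  0.2   ] shift [-1.47  -1.372  0.129] turn [-0.     0.     0.243]
```

Emit:
{"method": "send_rows", "body": {"targets": [[[-0.2, -0.19, 0.02], [0, 0, 0.05]], [[-0.4, -0.37, 0.03], [0, 0, 0.09]], [[-0.6, -0.56, 0.05], [0, 0, 0.13]], [[-0.75, -0.7, 0.06], [0, 0, 0.17]], [[-0.85, -0.8, 0.07], [0, 0, 0.21]], [[-0.9, -0.85, 0.08], [0, 0, 0.243]], [[-0.9, -0.85, 0.08], [0, 0, 0.243]]], "fingers": 0}}

```text
clock: 1.08
tool_pos: [0.4085, 0.2038, 0.2145]
eef_rot: [0.581, 0.814, -0.002, 0.001]
contact_force: [-0.0, 0.6, -0.3]
opening: 0.228
finger_force: 0.0
```

```bash
python3 - <<'E'
from h import *
rel([*(C+.120*U),.20],109.5)
E
```

```text
[0.4085 0.2038 0.2145] -> [ 0.4897 -0.0077  0.2   ] shift [-0.755  0.027  0.051] turn [-0.001  0.001 -0.003]
```

Emit:
{"method": "send_rows", "body": {"targets": [[[-0.15, 0.01, 0.01], [0, 0, 0]], [[-0.35, 0.01, 0.02], [0, 0, 0]], [[-0.55, 0.02, 0.04], [0, 0, 0]], [[-0.7, 0.03, 0.05], [0, 0, 0]], [[-0.755, 0.027, 0.05], [0, 0, -0.003]], [[-0.755, 0.027, 0.05], [0, 0, -0.003]], [[-0.755, 0.027, 0.05], [0, 0, -0.003]]]}}

```text
clock: 1.95
tool_pos: [0.4908, 0.0007, 0.1997]
eef_rot: [0.572, 0.82, 0.0, -0.0]
contact_force: [0.5, -0.1, -0.1]
opening: 0.005
finger_force: 0.0
```

```bash
python3 - <<'E'
from h import *
rel([*(C+.120*U),.098],109.5)
for n in("top","side"):
    d=snapshot(n);cv2.imwrite(f"pics/{n}1.png",d["img"])
a=cv2.imread("pics/side1.png")[140:320,220:400];b=cv2.imread("pics/top1.png")[150:285,310:460]
cv2.imwrite("pics/c1.png",np.hstack([cv2.resize(a,(400,400)),cv2.resize(b,(400,400))]))
E
```

```text
[0.4908 0.0007 0.1997] -> [ 0.4897 -0.0077  0.098 ] shift [-0.025 -0.013  0.339] turn [ 0.    -0.     0.004]
```

View pics/c1.png

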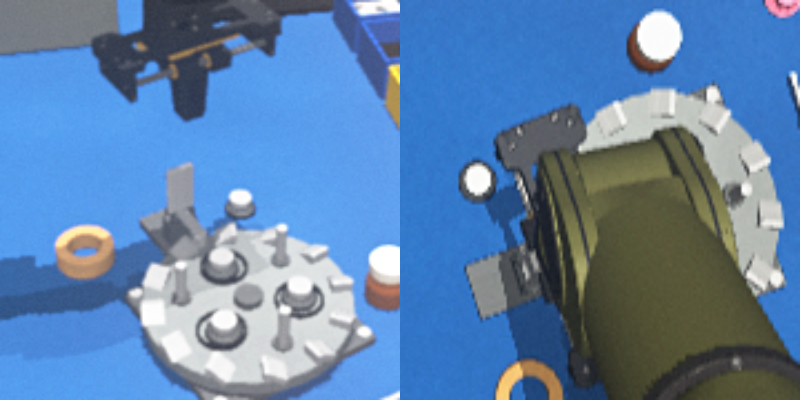

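The side view (left) shows the shut fingers above the fixture, inward of the tab and well above it. Everything is undisturbed. The arm hides the pawl from the top camera.

```bash
python3 - <<'E'
from h import *
rel([*(C+.120*U),.098],109.5)
E
```

```text
[0.4907 0.0006 0.1998] -> [ 0.4897 -0.0077  0.098 ] shift [-0.025 -0.013  0.339] turn [ 0.    -0.     0.004]
```

Emit:
{"method": "send_rows", "body": {"targets": [[[-0.015, -0.01, 0.1], [0, 0, 0.004]], [[-0.025, -0.013, 0.2], [0, 0, 0.004]], [[-0.025, -0.013, 0.28], [0, 0, 0.004]], [[-0.025, -0.013, 0.339], [0, 0, 0.004]], [[-0.025, -0.013, 0.339], [0, 0, 0.004]], [[-0.025, -0.013, 0.339], [0, 0, 0.004]]]}}

```text
clock: 2.8
tool_pos: [0.4902, -0.009, 0.0986]
eef_rot: [0.577, 0.816, 0.0, 0.0]
contact_force: [-0.2, 0.3, 1.0]
opening: 0.007
finger_force: 0.0
```

```bash
python3 - <<'E'
from h import *
rel([*(C+.157*U),.098],109.5)
E
```

```text
[ 0.4902 -0.009   0.0986] -> [0.4774 0.0272 0.098 ] shift [0.128 0.    0.002] turn [ 0. -0. -0.]
```

Emit:
{"method": "send_rows", "body": {"targets": [[[0.02, 0, 0.002], [0, 0, 0]], [[0.035, 0, 0.002], [0, 0, 0]], [[0.045, 0, 0.002], [0, 0, 0]], [[0.055, 0, 0.002], [0, 0, 0]], [[0.065, 0, 0.002], [0, 0, 0]], [[0.077, 0, 0.002], [0, 0, 0]], [[0.09, 0, 0.002], [0, 0, 0]], [[0.102, 0, 0.002], [0, 0, 0]], [[0.115, 0, 0.002], [0, 0, 0]], [[0.128, 0, 0.002], [0, 0, 0]], [[0.128, 0, 0.002], [0, 0, 0]], [[0.128, 0, 0.002], [0, 0, 0]]]}}

```text
clock: 4.3
tool_pos: [0.4771, 0.0264, 0.0974]
eef_rot: [0.578, 0.816, -0.0, 0.0]
contact_force: [1.2, 0.3, -0.3]
opening: 0.005
finger_force: 0.0
```

```bash
python3 - <<'E'
from h import *
rel([*(C+.157*U),.098],109.5)
d=snapshot("side");cv2.imwrite("pics/c2.png",cv2.resize(d["img"][180:320,240:400],(640,560),interpolation=cv2.INTER_CUBIC))
E
```

```text
[0.4771 0.0264 0.0974] -> [0.4774 0.0272 0.098 ] shift [ 0.002  0.002 -0.002] turn [ 0.     0.    -0.001]
```

View pics/c2.png

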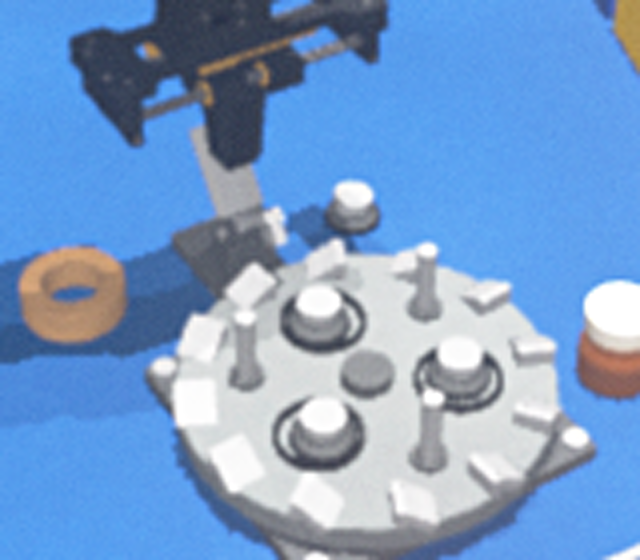

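The pawl is now tipped back: its nose at (275,225) is lifted clear and the tab leans outward past the finger. The drivers and the rest are undisturbed. Next I'll rise and go to peg a.

Emit:
{"method": "send_rows", "body": {"targets": [[[-0.02, 0, -0.05], [0, 0, 0]], [[-0.05, 0, -0.15], [0, 0, 0]], [[-0.08, 0, -0.25], [0, 0, 0]], [[-0.08, 0, -0.28], [0, 0, 0]], [[-0.08, 0, -0.28], [0, 0, 0]]]}}

```text
clock: 4.97
tool_pos: [0.485, 0.0041, 0.1814]
eef_rot: [0.578, 0.816, 0.0, 0.0]
contact_force: [-0.6, -1.0, -0.5]
opening: 0.003
finger_force: 0.0
```

```bash
python3 - <<'E'
from h import *
print(get_state()["q"].round(2))
rel([.576,-.192,.13],180)
E
```

```text
[-0.06  0.6  -0.07  2.04  0.08  0.5   0.15]
[0.485  0.0041 0.1814] -> [ 0.576 -0.192  0.13 ] shift [-0.717  0.069  0.171] turn [ 0.     0.    -0.392]
```

Emit:
{"method": "send_rows", "body": {"targets": [[[-0.1, 0.01, 0], [0, 0, -0.05]], [[-0.25, 0.02, 0], [0, 0, -0.1]], [[-0.4, 0.04, 0], [0, 0, -0.15]], [[-0.55, 0.05, 0.05], [0, 0, -0.2]], [[-0.65, 0.06, 0.1], [0, 0, -0.25]], [[-0.7, 0.07, 0.15], [0, 0, -0.3]], [[-0.717, 0.069, 0.171], [0, 0, -0.35]], [[-0.717, 0.069, 0.171], [0, 0, -0.392]], [[-0.717, 0.069, 0.171], [0, 0, -0.392]], [[-0.717, 0.069, 0.171], [0, 0, -0.392]]]}}

```text
clock: 6.22
tool_pos: [0.5757, -0.1915, 0.1293]
eef_rot: [0.001, 1.0, 0.0, -0.001]
contact_force: [0.2, -0.5, 0.1]
opening: 0.005
finger_force: 0.0
```

```bash
python3 - <<'E'
from h import *
rel([.576,-.192,.067],180)
t=snapshot("top");s=snapshot("side")
cv2.imwrite("pics/c3.png",np.hstack([cv2.resize(t["img"][165:285,325:465],(420,360),interpolation=cv2.INTER_CUBIC),cv2.resize(s["img"][200:320,260:386],(378,360),interpolation=cv2.INTER_CUBIC)]))
E
```

```text
[ 0.5757 -0.1915  0.1293] -> [ 0.576 -0.192  0.067] shift [-0.001 -0.002  0.208] turn [ 0.    -0.    -0.001]
```

View pics/c3.png

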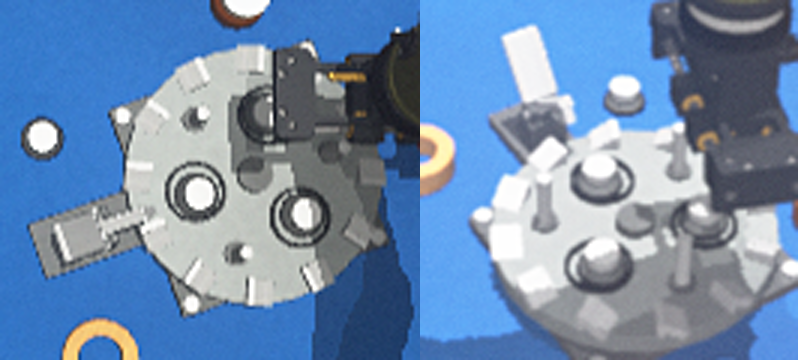

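The pawl stays open on its own: in the top crop (left) the tab lies back at (80,240). The finger is over the far side, beside peg a. Now I descend and push slowly.

Emit:
{"method": "send_rows", "body": {"targets": [[[0, 0, 0.07], [0, 0, 0]], [[0, 0, 0.14], [0, 0, 0]], [[0, 0, 0.18], [0, 0, 0]], [[0, -0.002, 0.208], [0, 0, 0]], [[0, -0.002, 0.208], [0, 0, 0]], [[0, -0.002, 0.208], [0, 0, 0]]]}}

```text
clock: 7.08
tool_pos: [0.5765, -0.1928, 0.0683]
eef_rot: [0.0, 1.0, -0.0, 0.001]
contact_force: [-0.3, 1.6, -1.2]
opening: 0.007
finger_force: 0.0
```

```bash
python3 - <<'E'
from h import *
rel([.535,-.192,.067],180)
E
```

```text
[ 0.5765 -0.1928  0.0683] -> [ 0.535 -0.192  0.067] shift [0.138 0.003 0.004] turn [-0.  0. -0.]
```

Emit:
{"method": "send_rows", "body": {"targets": [[[0.012, 0, 0.004], [0, 0, 0]], [[0.024, 0, 0.004], [0, 0, 0]], [[0.036, 0.003, 0.004], [0, 0, 0]], [[0.048, 0.003, 0.004], [0, 0, 0]], [[0.06, 0.003, 0.004], [0, 0, 0]], [[0.072, 0.003, 0.004], [0, 0, 0]], [[0.084, 0.003, 0.004], [0, 0, 0]], [[0.096, 0.003, 0.004], [0, 0, 0]], [[0.108, 0.003, 0.004], [0, 0, 0]], [[0.12, 0.003, 0.004], [0, 0, 0]], [[0.13, 0.003, 0.004], [0, 0, 0]], [[0.138, 0.003, 0.004], [0, 0, 0]]]}}

```text
clock: 8.57
tool_pos: [0.5343, -0.1917, 0.0665]
eef_rot: [0.0, 1.0, 0.0, -0.0]
contact_force: [1.6, -0.5, -1.0]
opening: 0.007
finger_force: 0.7
```

```bash
python3 - <<'E'
from h import *
rel([.5317,-.192,.067],180)
t=snapshot("top");s=snapshot("side");cv2.imwrite("pics/t4.png",t["img"]);cv2.imwrite("pics/s4.png",s["img"])
cv2.imwrite("pics/c4.png",np.hstack([cv2.resize(t["img"][165:285,325:465],(420,360),interpolation=cv2.INTER_CUBIC),cv2.resize(s["img"][200:320,260:386],(378,360),interpolation=cv2.INTER_CUBIC)]))
E
```

```text
[ 0.5343 -0.1917  0.0665] -> [ 0.5317 -0.192   0.067 ] shift [ 0.009 -0.001 -0.002] turn [ 0. -0. -0.]
```

View pics/c4.png

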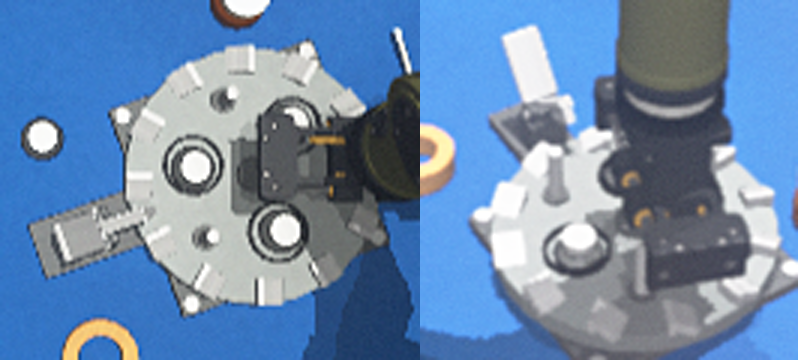

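The dial has turned by nearly one notch, with the visible pegs now at (230,93) and (212,233) in the left crop. The drivers are seated and the pawl is still open. I'll measure the dial angle from those two pegs.

```bash
cat >> h.py <<'E'
def pegang(t,guess):  # bright peg-top centroid near predicted peg place -> dial angle (rad)
    for off in guess:
        for it in range(1):
            best=None
            a=A+np.radians(off);p=np.array([*(C+.072*np.array([np.cos(a),np.sin(a)])),.084,1])
            q=np.linalg.inv(t["cam_to_world"])@p;u=t["fx"]*q[0]/q[2]+t["cx"];v=t["fy"]*q[1]/q[2]+t["cy"]
            x0,y0=int(round(u))-5,int(round(v))-5
            g=cv2.cvtColor(t["img"],cv2.COLOR_BGR2GRAY)[y0:y0+11,x0:x0+11]
            n,l,st,ce=cv2.connectedComponentsWithStats((g>215).astype(np.uint8))
            for i in range(1,n):
                w=onz(t,(ce[i][0]+x0,ce[i][1]+y0),.084)[:2]-C
                print(off,st[i][4],"r",round(np.hypot(*w),4),"dial",round((np.arctan2(w[1],w[0])-A+np.pi-np.radians(round(off/60)*60 if 0 else 0))%(2*np.pi)-np.pi,3))
E
python3 - <<'E'
from h import *
t=snapshot("top")
pegang(t,[-90,30])
E
```

```text
-90 16 r 0.0728 dial -1.553
30 15 r 0.072 dial 0.547
```

The dial reads about -0.503, so it needs 1.5 mm more at the peg.

Emit:
{"method": "send_rows", "body": {"targets": [[[0.003, 0, 0], [0, 0, 0]], [[0.005, 0, 0], [0, 0, 0]], [[0.005, 0, 0], [0, 0, 0]], [[0.005, 0, 0], [0, 0, 0]]]}}

```text
clock: 9.22
tool_pos: [0.5333, -0.1915, 0.0665]
eef_rot: [0.0, 1.0, 0.0, 0.0]
contact_force: [1.7, 0.8, -1.9]
opening: 0.006
finger_force: 0.7
```

```bash
python3 - <<'E'
from h import *
t=snapshot("top")
pegang(t,[-90,30])
E
```

```text
-90 16 r 0.0728 dial -1.553
30 16 r 0.0718 dial 0.543
```

Emit:
{"method": "send_rows", "body": {"targets": [[[0.003, 0, 0], [0, 0, 0]], [[0.005, 0, 0], [0, 0, 0]], [[0.005, 0, 0], [0, 0, 0]], [[0.005, 0, 0], [0, 0, 0]]]}}

```text
clock: 9.78
tool_pos: [0.5315, -0.1919, 0.0665]
eef_rot: [0.0, 1.0, -0.0, -0.0]
contact_force: [1.1, 0.2, 0.3]
opening: 0.004
finger_force: 0.6
```

Emit:
{"method": "send_rows", "body": {"targets": [[[-0.02, 0, 0], [0, 0, 0]], [[-0.05, 0, 0], [0, 0, 0]], [[-0.05, 0, -0.1], [0, 0, 0]], [[-0.05, 0, -0.25], [0, 0, 0]], [[-0.05, 0, -0.4], [0, 0, 0]], [[-0.05, 0, -0.4], [0, 0, 0]]]}}

```text
clock: 10.52
tool_pos: [0.5493, -0.1923, 0.1899]
eef_rot: [0.001, 1.0, -0.001, 0.003]
contact_force: [-0.1, -0.9, 0.1]
opening: 0.005
finger_force: 0.0
```

```bash
python3 - <<'E'
from h import *
t=snapshot("top")
pegang(t,[-90,30])
rel([*(C+.230*U),.19],109.5)
E
```

```text
-90 16 r 0.072 dial -1.582
30 13 r 0.0725 dial 0.511
[ 0.5477 -0.1923  0.1878] -> [0.453 0.096 0.19 ] shift [ 0.317  0.961 -0.009] turn [0.    0.001 0.391]
```

The dial is at about -0.535, well within the window. Now I go round to the outside of the tab.

Emit:
{"method": "send_rows", "body": {"targets": [[[0.03, 0.1, -0.02], [0, 0, 0.05]], [[0.08, 0.25, -0.02], [0, 0, 0.1]], [[0.13, 0.4, -0.02], [0, 0, 0.15]], [[0.18, 0.55, -0.02], [0, 0, 0.2]], [[0.23, 0.7, -0.02], [0, 0, 0.25]], [[0.28, 0.85, -0.02], [0, 0, 0.3]], [[0.31, 0.93, -0.01], [0, 0, 0.35]], [[0.317, 0.961, -0.01], [0, 0, 0.391]], [[0.317, 0.961, -0.01], [0, 0, 0.391]], [[0.317, 0.961, -0.01], [0, 0, 0.391]]]}}

```text
clock: 11.82
tool_pos: [0.4515, 0.0957, 0.1889]
eef_rot: [0.576, 0.817, -0.001, -0.0]
contact_force: [0.4, -0.2, -0.2]
opening: 0.006
finger_force: 0.0
```

```bash
python3 - <<'E'
from h import *
rel([*(C+.225*U),.088],109.5)
E
```

```text
[0.4515 0.0957 0.1889] -> [0.4547 0.0913 0.088 ] shift [-0.017  0.006  0.336] turn [-0.     0.     0.001]
```

Emit:
{"method": "send_rows", "body": {"targets": [[[0, 0.005, 0.1], [0, 0, 0]], [[0, 0.006, 0.2], [0, 0, 0]], [[-0.01, 0.006, 0.28], [0, 0, 0]], [[-0.017, 0.006, 0.336], [0, 0, 0]], [[-0.017, 0.006, 0.336], [0, 0, 0]], [[-0.017, 0.006, 0.336], [0, 0, 0]]]}}

```text
clock: 12.58
tool_pos: [0.4555, 0.0919, 0.0891]
eef_rot: [0.577, 0.817, 0.0, 0.0]
contact_force: [0.0, 0.6, -0.5]
opening: 0.006
finger_force: 0.0
```

```bash
python3 - <<'E'
from h import *
rel([*(C+.166*U),.088],109.5)
d=snapshot("side");cv2.imwrite("pics/c5.png",cv2.resize(d["img"][180:320,240:400],(640,560),interpolation=cv2.INTER_CUBIC))
E
```

```text
[0.4555 0.0919 0.0891] -> [0.4744 0.0357 0.088 ] shift [-0.198 -0.003  0.004] turn [ 0. -0.  0.]
```

View pics/c5.png

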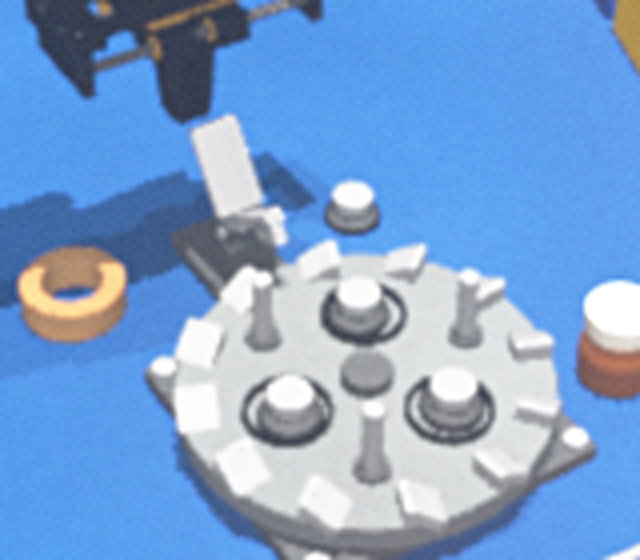

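The finger at (185,100) is outside the leaning tab, the dial is one notch back and all three drivers are seated. Now I push inward slowly.

Emit:
{"method": "send_rows", "body": {"targets": [[[-0.03, 0, 0.004], [0, 0, 0]], [[-0.06, -0.003, 0.004], [0, 0, 0]], [[-0.08, -0.003, 0.004], [0, 0, 0]], [[-0.093, -0.003, 0.004], [0, 0, 0]], [[-0.106, -0.003, 0.004], [0, 0, 0]], [[-0.12, -0.003, 0.004], [0, 0, 0]], [[-0.133, -0.003, 0.004], [0, 0, 0]], [[-0.146, -0.003, 0.004], [0, 0, 0]], [[-0.16, -0.003, 0.004], [0, 0, 0]], [[-0.175, -0.003, 0.004], [0, 0, 0]], [[-0.19, -0.003, 0.004], [0, 0, 0]], [[-0.2, -0.003, 0.004], [0, 0, 0]]]}}

```text
clock: 14.12
tool_pos: [0.4745, 0.0351, 0.0875]
eef_rot: [0.577, 0.817, 0.0, 0.0]
contact_force: [0.1, 0.1, -1.1]
opening: 0.004
finger_force: 0.0
```

Emit:
{"method": "send_rows", "body": {"targets": [[[0.0, 0, 0], [0, 0, 0]], [[0.04, 0, 0], [0, 0, 0]], [[0.1, 0, 0], [0, 0, 0]], [[0.15, 0, 0], [0, 0, 0]], [[0.2, 0, -0.1], [0, 0, 0]], [[0.2, 0, -0.3], [0, 0, 0]], [[0.2, 0, -0.4], [0, 0, 0]], [[0.2, 0, -0.4], [0, 0, 0]]]}}

```text
clock: 15.12
tool_pos: [0.4553, 0.0932, 0.2094]
eef_rot: [0.576, 0.817, 0.002, 0.001]
contact_force: [-1.1, -0.4, -0.9]
opening: 0.005
finger_force: 0.0
```

```bash
python3 - <<'E'
from h import *
t=snapshot("top");s=snapshot("side")
pegang(t,[-90,30,150])
cv2.imwrite("pics/c6.png",np.hstack([cv2.resize(t["img"][165:285,325:465],(420,360),interpolation=cv2.INTER_CUBIC),cv2.resize(s["img"][200:320,260:386],(378,360),interpolation=cv2.INTER_CUBIC)]))
E
```

```text
-90 14 r 0.0718 dial -1.581
30 13 r 0.0725 dial 0.511
150 3 r 0.0842 dial 2.764
150 12 r 0.0721 dial 2.611
```

View pics/c6.png

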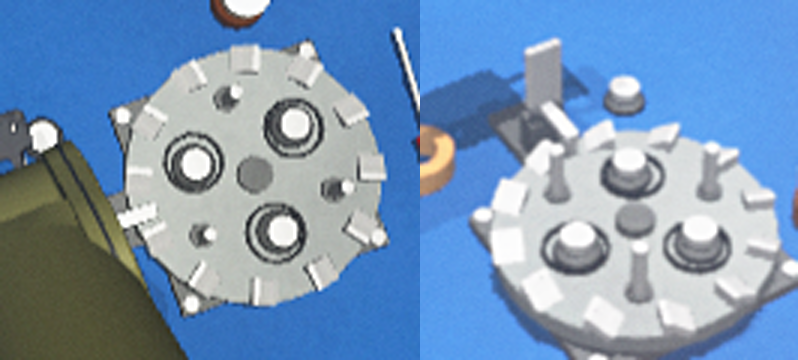

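The tab's top edge in the side view is at (295,216)–(307,213), the same as at the start with the pawl down. The nose sits between two teeth, the dial reads about -0.536, and the drivers are seated. The robot is clear of everything.

```bash
python3 -c "
from h import *
print(finish_job())"
```

```text
the job is handed in; nothing more can be done
None
```

The job is handed in at about 15 s: the pawl was tipped open, the dial pushed back one notch (measured about -0.535 rad, target -0.5236), and the pawl tipped shut and home between the teeth; in the final pictures all three drivers are seated and nothing else in view looks moved.

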